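# Seat the nested caddy lids, then lift the outer lid alone

### The arm

A 6-joint arm with a two-finger parallel gripper is mounted at the origin on the work surface. World frame = base frame: x ahead of the robot, y to its left, z up, the work surface at z = 0. Lengths are in mm, angles in rad, forces in N, time in s.
With the tool pointing down it reaches from about 275 to 750 mm from the base axis. Payload 10.2 kg.
Tool frame: the origin (TCP) lies midway between the tips of the shut fingers; the grasp point (between the pads) lies 19 mm behind it (env.grip_depth is the distance from the TCP to the grasp point, in mm); z points along the fingers, y is the line along which they close (so a half turn about z gives the same grasp; the last joint's range is limited). The gripper opens to 88 mm and grips with 3 to 60 N. Pads are 18 mm wide; open, the fingers measure 123 mm over their backs; the gripper's body (75 mm by 187 mm) begins 45 mm behind the grasp point.
Start: joints at [1.094, 0.313, 1.498, -0, 1.331, -0.223], TCP at [131.832, 508.185, 238.72] pointing down, gripper open.
Joint ranges: [-2.94, 2.94], [-0.97, 2.17], [0.19, 2.56], [-1.23, 4.37], [0.02, 3.11], [-2.88, 2.88]. Speed limits (rad/s): [2.39, 2.39, 3.01, 3.14, 3.14, 3.14].

### API

Orientations are given as a 3x3 rotation matrix whose columns are the frame's x, y, z axes.
In Python, from workcell import env gives the robot as it stands.
- The arm moves only by the tool drive_tool, never from a script. Its argument "steps" is a list that holds one entry, the list of rows, each a list of 6 numbers: the shift along the tool's x, y, z in mm, then the turn, a rotation vector about the tool's x, y, z in rad. A call has 1 to 10 rows; each row shifts and turns the commanded pose from where the row before left it, along the tool's axes as they then stand; what a row does not reach is not made up. A row lasts 1/12 s, in which the tool goes at most 41.7 mm and 7.16 degrees, less where a joint would pass 70% of its speed; a pose out of reach is approached as far as the arm can. A call is refused whole if a number of a shift passes 41.7 or a number of a turn 0.125, either way. A call with a gripper value outside its range is refused whole. "hand" is the finger opening in mm, from 0 to 88.1, set as the call begins (left out, the last holds). The fingers move at their own pace and stop on an object; the grip force is fixed at half the most. Time passes only in rows, so rows that do not move let the fingers close. It gives the time, the measured TCP pose, the force, the opening and the grip force at its end, in the units of the state.
- env.read_state(): the state, without advancing time (a new reading comes with each control period).
- env.camera(name): name is "side" or "top"; returns a dict with "pixels" (384x512x3 uint8, red, green, blue), "fx", "fy", "cx", "cy" (pixels), "R" (3x3) and "t" (3): a world point X has camera coordinates R X + t. Camera axes: x right, y down, z forward; pixel columns grow to the right and rows downward; lengths in mm; the calibration is good to about 2 mm. A picture is of the moment at which its call begins. There is no depth.
- env.finish_job(): hands the job in; it is judged then, once.
The state is a dict: "clock": time; "joints": joint angles; "joint_velocities": joint speeds; "joint_torque": joint torques, N m; "position": TCP position; "eef_rot": TCP orientation; "ft_force": force on the tool from outside, world axes, zero at the start; "torque": the same for the moment, N m; "grip_width": finger opening in mm; "grasp_force": force on a finger pad.
Only numpy, scipy, OpenCV 4.12 (cv2) and the standard library are available. Lean on these libraries where they do the work, as an engineer would, in place of code of your own. Each camera call takes 0.05 s, during which the arm holds its last target. There are 200 camera calls.

### The job

Pick up the tea caddy's two nested lids together by the knob of the brass inner lid, which sticks up through the blue outer lid, lower them gently onto the open caddy until the inner lid is fully home, and let go of the knob. Then, so that it can be polished, lift the blue lid off alone, leaving the brass lid seated and undisturbed. Finish while still gripping the blue lid, held level and still with all of it at least 3 cm above the top of the brass knob, the caddy and everything else left in place.

Things in the scene. Friction and masses are not known exactly. Their poses are not given: they have to be found in the camera images.
- caddy: Open white ceramic tea caddy, loose, 0.7 kg, round, 94 mm outside diameter, 100 mm tall, upright on the surface; mouth (inside) 80 mm in diameter, wall 7 mm, rim flat. Origin: centre of its underside; z up, so the rim is at z = 100 mm.
- inner_lid: Brass inner lid, 0.14 kg, round about z, one piece. Origin: centre of the plug's underside. Plug 72 mm across, z 0 to 12 mm (foot tapers to 62 mm), flange 90 mm across, z 12 to 19 mm, upright knob 18 mm across, z 19 to 76 mm. Stands upright on the coaster. Fully home, the flange lies on the caddy's rim: origin 88 mm above the caddy's; plug has 4 mm play all round.
- outer_lid: Blue ceramic outer lid, 0.16 kg, round about z. Origin: centre of lower edge. Disc 106 mm across, top face at z 9 mm, rim down to z 0; on it an upright collar 46 mm across, z 9 to 31 mm, with a 28 mm hole through collar and disc. Nested, it rests loosely (4 mm play) on the inner lid's flange, origin 15 mm above the inner lid's; the knob stands 30 mm out of the collar.
- knob_top (a point): Centre of the top face of the brass inner lid's knob, 76 mm above the inner lid's origin.
- coaster: Round dark slate coaster, fixed, 120 mm in diameter, 8 mm thick, origin under its centre; the nested lids stand on it, up to 17 mm off its middle.
- mooncake_box: Closed wooden mooncake box with a brass-coloured latch, 170 x 220 x 65 mm, loose; origin under its centre. Leave alone.
- lantern_pink: Pink plastic lantern, 91 mm in diameter, 114 mm tall with its loop, loose and light; origin under its centre. Leave alone.
- lantern_mint: Mint-green plastic lantern, 91 mm in diameter, 114 mm tall with its loop, loose and light; origin under its centre. Leave alone.
- spoon_rest: Stainless steel spoon rest: 84 mm round dish, 12 mm tall, with a 22 mm wide tail reaching 128 mm from the dish's centre to its -x side, loose; origin under the dish's centre. Leave alone.
Mind the look-alikes: they are no part of the job. Of the things that look like the inner_lid, the middle-sized one is meant.

How it is judged:
By the outcome, as a careful person would: the job done as asked, in the order asked, and still so for the second after the job is handed in, while the arm keeps its last pose, push and grip.
It also fails if it takes over 58 s, if anything falls off the work surface, if the arm or the gripper's body presses on something with over 40 N, if the wrist force passes 120 N, or if a joint passes its speed limit or range.

## Working session

There is one attempt and no reset: what is moved stays moved. The work goes in short steps, Python scripts to look and compute and a tool call to move; the robot and the scene stay as the last step left them, time stands still between calls to the robot, and variables do not carry over. Pictures are saved under pics/ and viewed, at most 10 in all, crops included, and the job is handed in when it is done.

Besides the shell and the picture viewer there is one more tool, called as name([rows], argument=value, ...), one row to a line, values as JSON. drive_tool: Moves the arm, as the interface text tells. Its arguments: {"type":"object","properties":{"steps":{"type":"array","items":{"type":"array","items":{"type":"array","items":{"type":"number"}}}},"hand":{"type":"number"}},"required":["steps"]}

```bash
mkdir -p pics
python3 - <<'E'
from workcell import env
import cv2,numpy as np,pickle
d={n:env.camera(n) for n in("side","top")}
pickle.dump(d,open('c0.pkl','wb'))
for n in d:
    cv2.imwrite(f'pics/{n}0.png',cv2.resize(d[n]["pixels"][:,:,::-1],(800,600),interpolation=cv2.INTER_CUBIC))
    c=d[n];print(n,c['fx'],c['cx'],c['cy'],np.round(c['R'],3).tolist(),np.round(c['t'],1), np.round(-c['R'].T@c['t']))
s=env.read_state();print(s)
E
```

```text
side 446.9447204836454 250.49831522934468 191.60341955901347 [[0.977, -0.214, -0.012], [-0.135, -0.57, -0.81], [0.166, 0.793, -0.586]] [-521.8  124.8 1105.8] [ 343. -917.  743.]
top 385.3270477616441 257.00220512427654 188.9654312996035 [[0.022, -1.0, -0.021], [-0.998, -0.021, -0.061], [0.061, 0.023, -0.998]] [   9.   526.  1305.7] [ 445.  -10. 1335.]
{'clock': 0.1, 'joints': array([ 1.09363497e+00,  3.13401561e-01,  1.49833661e+00, -1.78316413e-06,
        1.33097967e+00, -2.23402447e-01]), 'joint_velocities': array([-1.54761686e-04, -9.50581261e-04, -3.25153687e-03,  4.65358266e-05,
       -1.78535861e-03, -6.45353512e-05]), 'joint_torque': array([ 3.98529810e-03, -4.02815259e+01, -2.52642006e+01,  6.95890677e-02,
        3.42290942e-02, -9.00166879e-05]), 'position': array([131.71407994, 507.99493155, 238.22366881]), 'eef_rot': array([[-9.67975653e-01,  2.51043560e-01, -5.15215006e-04],
       [ 2.51043966e-01,  9.67975168e-01, -1.00030329e-03],
       [ 2.47595633e-04, -1.09761085e-03, -9.99999367e-01]]), 'ft_force': array([0.04245536, 0.81765938, 0.33132864]), 'torque': array([-0.00218275, -0.05912447, -0.06299219]), 'grasp_force': 0.0, 'grip_width': 87.96827745645811}
```

View pics/side0.png

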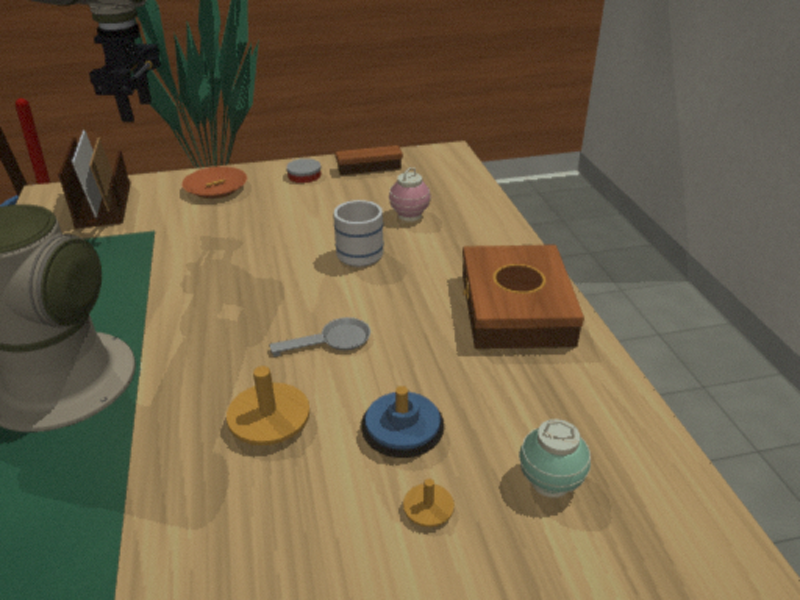

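View pics/top0.png

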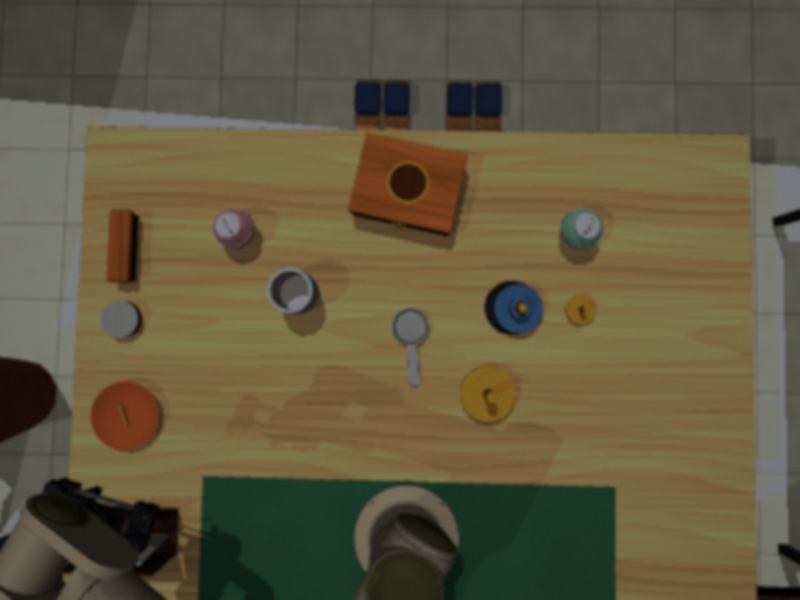

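The side view shows the nested lids at (402,420) with the knob top at (402,390), and the caddy at (358,232). The top view shows the lids at (515,307) with the knob at (521,308), and the caddy rim at (292,291), all in 800-px coordinates. Next I compute positions from these and overlay them as a check.

```bash
cat > h.py <<'E'
import numpy as np,cv2
def ray(c,u,v,z):
    d=c['R'].T@np.array([(u-c['cx'])/c['fx'],(v-c['cy'])/c['fy'],1]);o=-c['R'].T@c['t']
    return o+d*(z-o[2])/d[2]
def proj(c,X):
    p=np.atleast_2d(X)@c['R'].T+c['t'];return np.c_[p[:,0]/p[:,2]*c['fx']+c['cx'],p[:,1]/p[:,2]*c['fy']+c['cy']]
def circ(x,y,z,r):
    a=np.linspace(0,2*np.pi,60);return np.c_[x+r*np.cos(a),y+r*np.sin(a),0*a+z]
def crop(c,ctr,h,s,circles):
    u,v=np.round(ctr).astype(int);u0,v0=u-h,v-h
    im=cv2.resize(c['pixels'][v0:v+h,u0:u+h,::-1].copy(),None,fx=s,fy=s,interpolation=cv2.INTER_CUBIC)
    im=np.hstack([im,im]);
    for k in circles:
        p=((proj(c,circ(*k))-[u0,v0]+.5)*s).astype(np.int32);p[:,0]+=2*h*s
        cv2.polylines(im,[p],True,(0,255,0),1)
    return im
E
python3 - <<'E'
from h import *
import pickle
d=pickle.load(open('c0.pkl','rb'));t,s=d['top'],d['side'];k=.64
def blob(c,box,lo,hi):
    x0,y0,x1,y1=[int(b*k) for b in box]
    m=cv2.inRange(cv2.cvtColor(c['pixels'],cv2.COLOR_RGB2HSV),lo,hi);M=np.zeros_like(m);M[y0:y1,x0:x1]=m[y0:y1,x0:x1]
    ys,xs=np.nonzero(M);return xs.mean(),ys.mean(),len(xs),xs.min(),xs.max(),ys.min(),ys.max()
b=blob(t,(475,270,560,345),(95,90,50),(125,255,255));print('blue top',b, ray(t,(b[3]+b[4])/2,(b[5]+b[6])/2,30))
b2=blob(s,(355,380,450,465),(95,90,50),(125,255,255));print('blue side',b2,ray(s,(b2[3]+b2[4])/2,b2[1],30))
kt=blob(t,(505,295,540,322),(8,120,90),(30,255,255));print('knob top',kt,ray(t,kt[0],kt[1],84))
ks=blob(s,(390,382,415,400),(8,120,90),(30,255,255));print('knob side',ks,ray(s,ks[0],ks[5]+2,84))
ct=ray(t,292*k,291*k,100);cs=ray(s,358*k,213*k,100);print('caddy',ct,cs)
L=ray(t,kt[0],kt[1],84)
a=crop(t,(b[0],b[1]),28,7,[(L[0],L[1],84,9),(L[0],L[1],32,53),(L[0],L[1],54,23)])
e=crop(s,(b2[0],b2[1]),35,6,[(L[0],L[1],84,9),(L[0],L[1],32,53),(L[0],L[1],54,23)])
f=crop(t,(292*k,291*k),28,7,[(ct[0],ct[1],100,47),(ct[0],ct[1],100,40)])
g=crop(s,(358*k,232*k),35,6,[(ct[0],ct[1],100,47),(ct[0],ct[1],100,40),(ct[0],ct[1],0,47)])
q=lambda i:cv2.resize(i,(400,200) if 0 else (784,420))
im=np.vstack([np.hstack([cv2.resize(a,(400,200)),cv2.resize(f,(400,200))]),]) 
W=np.vstack([np.hstack([a,f])[:,:], np.hstack([cv2.resize(e,(a.shape[1],392)),cv2.resize(g,(a.shape[1],392))])])
cv2.imwrite('pics/ov.png',cv2.resize(W,(800,int(800*W.shape[0]/W.shape[1]))))
E
```

```text
blue top (np.float64(330.7256894049347), np.float64(196.97532656023222), 689, np.int64(316), np.int64(346), np.int64(182), np.int64(212)) [ 502.81871589 -230.57911112   30.        ]
blue side (np.float64(257.6654099905749), np.float64(270.07917059377945), 1061, np.int64(234), np.int64(281), np.int64(252), np.int64(286)) [ 497.10853971 -242.69288566   30.        ]
knob top (np.float64(334.11764705882354), np.float64(196.58823529411765), 17, np.int64(332), np.int64(336), np.int64(195), np.int64(198)) [ 501.98105017 -231.47696768   84.        ]
knob side (np.float64(256.9032258064516), np.float64(250.82258064516128), 62, np.int64(253), np.int64(260), np.int64(247), np.int64(255)) [ 498.15241798 -233.33871638   84.        ]
caddy [524.69016358 244.76672059 100.        ] [523.09089147 240.08090512 100.        ]
```

View pics/ov.png

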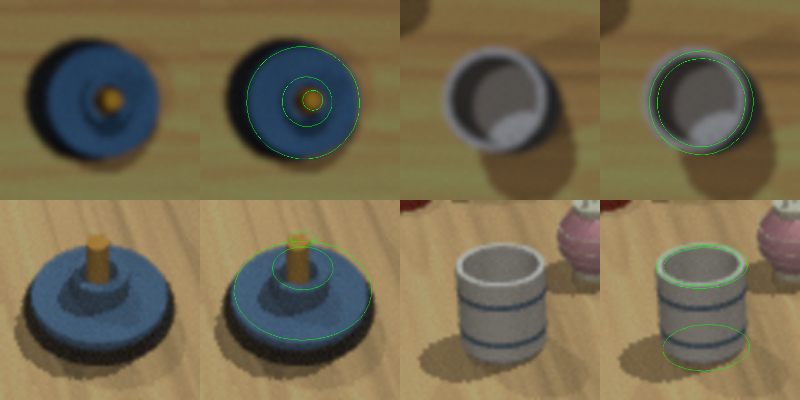

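drive_tool([
  [[0,0,0,0,0,-0.0846],[0,0,0,0,0,-0.0846],[0,0,0,0,0,-0.0846],[-10,-20,0,0,0,0],[-17,-34,0,0,0,0],[-17,-34,0,0,0,0],[-17,-34,0,0,0,0],[-17,-34,0,0,0,0],[-17,-34,0,0,0,0],[-17,-34,0,0,0,0]],
])

```text
clock: 0.93
position: [243.9, 282.6, 238.6]
eef_rot: [[-1.0, -0.001, -0.0], [-0.001, 1.0, -0.0], [0.0, -0.0, -1.0]]
ft_force: [0.5, 1.1, 0.2]
grip_width: 87.9
grasp_force: 0.0
```

drive_tool([
  [[-17,-34,0,0,0,0],[-17,-34,0,0,0,0],[-17,-34,0,0,0,0],[-17,-34,0,0,0,0],[-17,-34,0,0,0,0],[-17,-34,0,0,0,0],[-17,-34,0,0,0,0],[-17,-34,0,0,0,0],[-17,-34,0,0,0,0],[-17,-34,0,0,0,0]],
])

```text
clock: 1.77
position: [414.1, -57.8, 238.6]
eef_rot: [[-1.0, 0.001, -0.0], [0.001, 1.0, 0.0], [0.0, 0.0, -1.0]]
ft_force: [-0.2, -0.5, -0.7]
grip_width: 88.2
grasp_force: 0.0
```

```bash
cat > fit.py <<'E'
from h import *
from scipy.optimize import minimize
def disk(x,y,z,r0,r1,n=6):
    return np.vstack([circ(x,y,z,r) for r in np.linspace(r0,r1,n)])
def samp(img,c,X):
    p=proj(c,X).astype(np.float32);return cv2.remap(img,p[:,0].reshape(1,-1),p[:,1].reshape(1,-1),cv2.INTER_LINEAR).mean()
def fit(img,c,z,pos,neg,x0):
    f=lambda q:-samp(img,c,disk(*q,z,*pos))+sum(samp(img,c,disk(*q,z,*n)) for n in neg)/len(neg)
    best=min((f((x0[0]+i,x0[1]+j)),x0[0]+i,x0[1]+j) for i in range(-16,17,2) for j in range(-16,17,2))
    r=minimize(f,best[1:],method='Nelder-Mead');return np.round(r.x,1),round(-r.fun,1)
def masks(c):
    hsv=cv2.cvtColor(c['pixels'],cv2.COLOR_RGB2HSV)
    bl=cv2.inRange(hsv,(95,90,40),(125,255,255)).astype(np.float32)
    return cv2.cvtColor(c['pixels'],cv2.COLOR_RGB2GRAY).astype(np.float32),bl,255-hsv[:,:,1].astype(np.float32)
E
python3 - <<'E'
from fit import *
import pickle
d=pickle.load(open('c0.pkl','rb'))
for n,c in d.items():
    g,b,w=masks(c)
    print(n,'caddy',fit(g,c,100,(41,46),[(35,38),(49,52)] if n=='top' else [(36,39)],(525,244)),fit(w,c,100,(41,46),[(49,53)],(525,244)),
     'blue',fit(b,c,32,(46,52),[(54.5,59)],(500,-232)))
from workcell import env
s=env.read_state();print(s['clock'],s['position'],s['eef_rot'].round(4).tolist(),s['joints'].round(2))
E
```

```text
side caddy (array([523.4, 249.1]), np.float64(34.8)) (array([523.2, 247.5]), np.float64(50.1)) blue (array([ 497.7, -238.1]), np.float64(212.3))
top caddy (array([528.1, 252.1]), np.float64(24.7)) (array([527.7, 250.8]), np.float64(61.9)) blue (array([ 503.1, -229.4]), np.float64(225.2))
1.7667 [414.12772023 -57.78559357 238.57155127] [[-1.0, 0.0006, -0.0002], [0.0006, 1.0, 0.0002], [0.0002, 0.0002, -1.0]] [-0.42  0.07  1.79  0.    1.28 -1.99]
```

drive_tool([
  [[-14,-29,0,0,0,0],[-14,-29,0,0,0,0],[-14,-29,0,0,0,0],[-14,-29,0,0,0,0],[-14,-29,0,0,0,0],[-14,-29,20,0,0,0],[-1,-1,40,0,0,0],[0,0,40,0,0,0],[0,0,33,0,0,0],[0,0,0,0,0,0]],
])

```text
clock: 2.6
position: [496.0, -229.0, 99.6]
eef_rot: [[-1.0, 0.0, -0.009], [0.0, 1.0, 0.007], [0.009, 0.007, -1.0]]
ft_force: [0.8, -0.0, -0.9]
grip_width: 88.4
grasp_force: 0.0
```

Run:
```python
from fit import *
from workcell import env
s=env.read_state();P=s['position'];print(P)
c=env.camera('side');t=env.camera('top')
a=crop(c,proj(c,(500,-234,60))[0],45,4,[(P[0],P[1],84,9),(P[0],P[1],54,23)])
b=crop(t,proj(t,(500,-234,60))[0],45,4,[(P[0],P[1],84,9)])
W=np.vstack([a,b[:, :]]);cv2.imwrite('pics/g1.png',cv2.resize(W,(600,600)))
```

```text
[ 496.002242   -228.97273243   99.57243462]
```

View pics/g1.png

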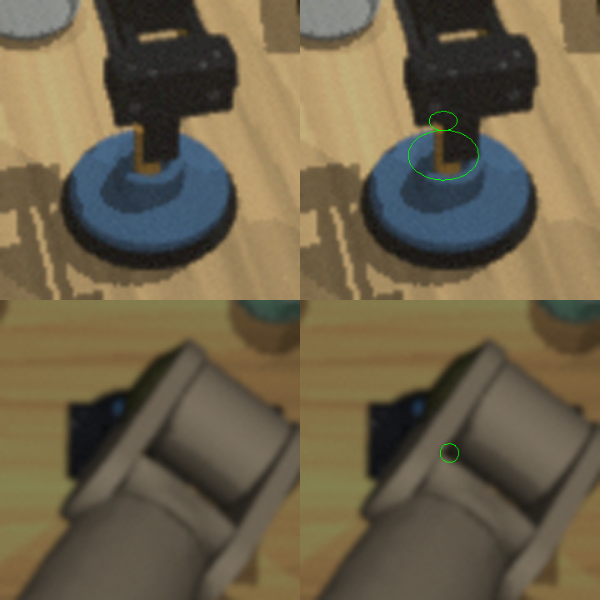

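The side crop shows the near finger in front of the knob, with its tip bottom at crop px (143–180, 165). The knob's left edge is at 137 and the collar is centred at about 155. I'll check the camera bias against the known fingertip position.

Run:
```python
from fit import *
import pickle
c=pickle.load(open('c0.pkl','rb'))['side']
ctr=np.round(proj(c,(500,-234,60))[0]).astype(int)
f=lambda X:((proj(c,X)-ctr+45+.5)*300/90).round(1).tolist()
print('finger',f([(487,-273,99.6),(505,-273,99.6),(487,-290.5,99.6),(505,-290.5,99.6)]))
print('knob sides z70',f([(491,-232,70),(509,-232,70)]),'collar',f([(500,-234,54),(477,-234,54),(523,-234,54)]), 'disc', f([(447,-234,32),(553,-234,32)]))
```

```text
finger [[144.7, 152.7], [173.3, 148.0], [151.2, 172.6], [180.2, 167.8]]
knob sides z70 [[136.8, 141.3], [163.9, 136.9]] collar [[151.2, 159.0], [116.7, 164.7], [185.4, 153.4]] disc [[72.4, 196.3], [228.7, 170.1]]
```

drive_tool([
  [[-2,-2,10,0,0,0],[-2,-1,10,0,0,0],[0,0,10,0,0,0],[0,0,7,0,0,0],[0,0,4,0,0,0],[0,0,0,0,0,0],[0,0,0,0,0,0]],
])

```text
clock: 3.28
position: [502.9, -233.8, 64.7]
eef_rot: [[-1.0, -0.0, -0.0], [-0.0, 1.0, 0.0], [0.0, 0.0, -1.0]]
ft_force: [0.4, -0.5, 0.8]
grip_width: 87.9
grasp_force: 0.0
```

drive_tool([
  [[0,0,0,0,0,0],[0,0,0,0,0,0],[0,0,0,0,0,0],[0,0,0,0,0,0],[0,0,0,0,0,0],[0,0,0,0,0,0],[0,0,0,0,0,0],[0,0,0,0,0,0],[0,0,0,0,0,0],[0,0,0,0,0,0]],
], hand=5)

```text
clock: 4.12
position: [502.9, -233.8, 64.7]
eef_rot: [[-1.0, 0.0, 0.0], [0.0, 1.0, -0.0], [-0.0, -0.0, -1.0]]
ft_force: [0.5, 0.8, -0.1]
grip_width: 23.4
grasp_force: 0.0
```

drive_tool([
  [[1,0,1,0,0,0],[1.5,0,2,0,0,0],[0,0,2,0,0,0],[0,0,0,0,0,0],[0,0,0,0,0,0]],
], hand=40)

```text
clock: 4.53
position: [500.3, -233.8, 59.6]
eef_rot: [[-1.0, 0.0, -0.0], [0.0, 1.0, 0.0], [0.0, 0.0, -1.0]]
ft_force: [-0.2, 0.2, 1.3]
grip_width: 39.8
grasp_force: 0.0
```

drive_tool([
  [[0,0,0,0,0,0],[0,0,0,0,0,0],[0,0,0,0,0,0],[0,0,0,0,0,0],[0,0,0,0,0,0],[0,0,0,0,0,0],[0,0,0,0,0,0],[0,0,0,0,0,0]],
], hand=5)

```text
clock: 5.2
position: [500.3, -233.7, 59.7]
eef_rot: [[-1.0, -0.0, -0.0], [-0.0, 1.0, 0.0], [0.0, 0.0, -1.0]]
ft_force: [0.1, 1.8, -1.0]
grip_width: 17.2
grasp_force: 30.0
```

drive_tool([
  [[0,0,-2,0,0,0],[0,0,-6,0,0,0],[0,0,-12,0,0,0],[0,0,-18,0,0,0],[0,0,-22,0,0,0],[0,0,-22,0,0,0],[0,0,-22,0,0,0],[0,0,-22,0,0,0],[0,0,-14,0,0,0],[0,0,-6,0,0,0]],
])

```text
clock: 6.03
position: [500.8, -234.2, 208.2]
eef_rot: [[-1.0, -0.0, 0.003], [-0.0, 1.0, -0.002], [-0.003, -0.002, -1.0]]
ft_force: [0.8, 1.0, -3.4]
grip_width: 17.5
grasp_force: 30.0
```

Run:
```python
from fit import *
from workcell import env
c=env.camera('side');P=env.read_state()['position'];print(P)
a=crop(c,proj(c,(500,-234,170))[0],50,8,[(P[0],P[1],P[2]-51.7+24,53),(P[0],P[1],P[2]-51.7+76,9),(P[0],P[1],P[2]-51.7+46,23)])
cv2.imwrite('pics/g2.png',cv2.resize(a,(800,400)))
```

```text
[ 500.76728444 -234.18180301  208.04650195]
```

View pics/g2.png

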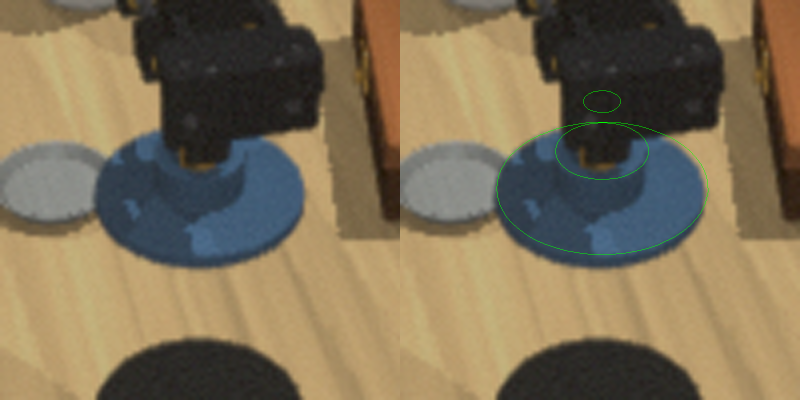

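The lids are held level under the gripper, matching the predicted outline to about 1 px, with the blue disc centred at crop px (200,190). Next I move over the caddy.

drive_tool([
  [[0,6,0,0,0,0],[-1,12,0,0,0,0],[-1,18,0,0,0,0],[-1,24,0,0,0,0],[-1,28,0,0,0,0],[-1,30,0,0,0,0],[-1,30,0,0,0,0],[-1,30,0,0,0,0],[-1,30,0,0,0,0],[-1,30,0,0,0,0]],
])

```text
clock: 6.92
position: [508.3, 6.7, 204.6]
eef_rot: [[-1.0, -0.0, -0.002], [-0.0, 1.0, 0.001], [0.002, 0.001, -1.0]]
ft_force: [-0.0, 0.4, -2.8]
grip_width: 17.3
grasp_force: 30.0
```

drive_tool([
  [[-2,30,0,0,0,0],[-2,30,0,0,0,0],[-2,30,0,0,0,0],[-2,30,0,0,0,0],[-2,30,0,0,0,0],[-2,30,0,0,0,0],[-2,28,0,0,0,0],[-1,20,0,0,0,0],[0,10,0,0,0,0],[0,5,0,0,0,0]],
])

```text
clock: 7.75
position: [523.2, 248.7, 204.6]
eef_rot: [[-1.0, -0.002, -0.002], [-0.002, 1.0, -0.0], [0.002, -0.0, -1.0]]
ft_force: [-0.3, -0.2, -3.0]
grip_width: 17.0
grasp_force: 30.0
```

drive_tool([
  [[0,0,6,0,0,0],[0,0,10,0,0,0],[0,0,10,0,0,0],[0,0,6,0,0,0],[0,0,0,0,0,0],[0,0,0,0,0,0]],
])

```text
clock: 8.25
position: [524.3, 246.7, 173.3]
eef_rot: [[-1.0, 0.001, -0.001], [0.001, 1.0, -0.0], [0.001, -0.0, -1.0]]
ft_force: [0.4, 0.6, -2.9]
grip_width: 16.9
grasp_force: 30.0
```

Run:
```python
from fit import *
from workcell import env
c=env.camera('side');P=env.read_state()['position'];print(P)
z=P[2]-51.7
g,b,w=masks(c)
print('blue fit',fit(b,c,z+24,(47,52),[(54.5,59)],P[:2]))
a=crop(c,proj(c,(525,248,110))[0],40,10,[(P[0],P[1],z+24,53),(P[0],P[1],z,36),(525,248,100,40),(525,248,100,47),(525,248,0,47)])
cv2.imwrite('pics/g3.png',cv2.resize(a,(800,400)))
```

```text
[524.5276647  246.84360101 173.83643133]
blue fit (array([520. , 237.1]), np.float64(144.0))
```

View pics/g3.png

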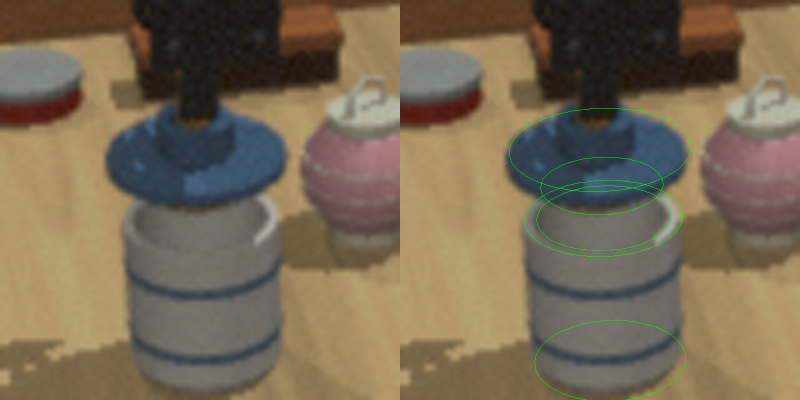

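The lids hover level over the caddy mouth, with the blue disc centred at crop px (197,155) and the rim at (201,222). The caddy's y is about 2–3 mm farther than the tool.

drive_tool([
  [[0,1.3,4,0,0,0],[-0.5,1.3,6,0,0,0],[0,0,5,0,0,0],[0,0,3,0,0,0],[0,0,2,0,0,0],[0,0,1,0,0,0],[0,0,1,0,0,0],[0,0,0,0,0,0]],
])

```text
clock: 8.97
position: [524.9, 249.8, 151.6]
eef_rot: [[-1.0, 0.0, 0.0], [0.0, 1.0, -0.0], [-0.0, -0.0, -1.0]]
ft_force: [0.9, 0.9, -3.9]
grip_width: 16.9
grasp_force: 30.0
```

drive_tool([
  [[0,0,1,0,0,0],[0,0,1,0,0,0],[0,0,1,0,0,0],[0,0,1,0,0,0],[0,0,0,0,0,0]],
])

```text
clock: 9.38
position: [524.7, 249.8, 147.5]
eef_rot: [[-1.0, -0.0, -0.0], [-0.0, 1.0, -0.0], [0.0, -0.0, -1.0]]
ft_force: [1.0, -0.0, -3.3]
grip_width: 16.8
grasp_force: 30.0
```

drive_tool([
  [[0,0,1,0,0,0],[0,0,1,0,0,0],[0,0,1,0,0,0],[0,0,1,0,0,0],[0,0,1,0,0,0],[0,0,1,0,0,0],[0,0,0,0,0,0]],
])

```text
clock: 9.97
position: [524.7, 249.8, 141.5]
eef_rot: [[-1.0, -0.0, -0.0], [-0.0, 1.0, -0.0], [0.0, -0.0, -1.0]]
ft_force: [0.1, 0.5, -3.7]
grip_width: 17.2
grasp_force: 30.0
```

drive_tool([
  [[0,0,0.6,0,0,0],[0,0,0.6,0,0,0],[0,0,0.6,0,0,0],[0,0,0,0,0,0]],
])

```text
clock: 10.3
position: [524.8, 249.8, 139.8]
eef_rot: [[-1.0, 0.0, -0.0], [0.0, 1.0, 0.0], [0.0, 0.0, -1.0]]
ft_force: [0.2, -0.1, -2.6]
grip_width: 17.1
grasp_force: 30.0
```

drive_tool([
  [[0,0,0.4,0,0,0],[0,0,0.4,0,0,0],[0,0,0,0,0,0],[0,0,0,0,0,0]],
])

```text
clock: 10.63
position: [525.0, 250.0, 139.5]
eef_rot: [[-1.0, -0.0, 0.001], [-0.0, 1.0, 0.0], [-0.001, 0.0, -1.0]]
ft_force: [-0.6, 2.1, 2.4]
grip_width: 17.1
grasp_force: 30.0
```

drive_tool([
  [[0,0,0,0,0,0],[0,0,0,0,0,0],[0,0,0,0,0,0],[0,0,0,0,0,0],[0,0,0,0,0,0],[0,0,0,0,0,0],[0,0,0,0,0,0],[0,0,0,0,0,0],[0,0,0,0,0,0]],
], hand=88)

```text
clock: 11.38
position: [524.8, 249.8, 139.1]
eef_rot: [[-1.0, 0.0, 0.0], [0.0, 1.0, -0.0], [-0.0, -0.0, -1.0]]
ft_force: [0.1, 0.3, 0.2]
grip_width: 75.1
grasp_force: 0.0
```

Run:
```python
from fit import *
from workcell import env
c=env.camera('side');P=env.read_state()['position'];print(P,env.read_state()['grip_width'])
g,b,w=masks(c)
x,y=525,250
a=crop(c,proj(c,(525,248,110))[0],40,10,[(x,y,112,53),(x,y,134,23),(x,y,164,9),(x,y,0,47)])
cv2.imwrite('pics/g4.png',cv2.resize(a,(800,400)))
```

```text
[524.84072398 249.76501378 139.10989027] 78.90197597797476
```

View pics/g4.png

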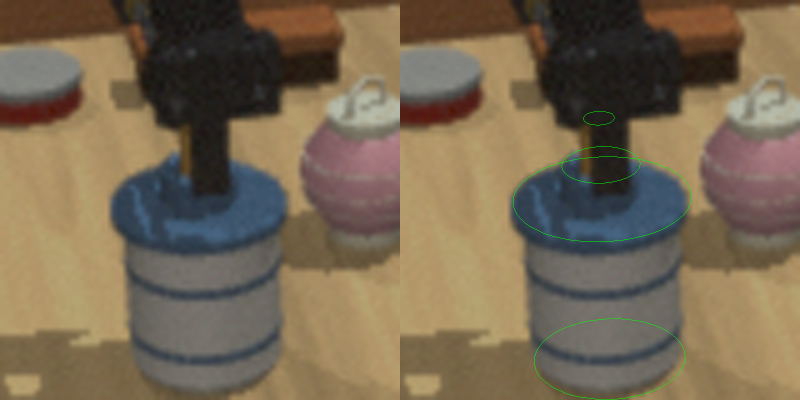

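The lids are home: the blue disc ellipse, centred at crop px (199,200), lies at the predicted height, level on the caddy. The brass knob is free between the fingers. Now I lower around the collar.

drive_tool([
  [[0,0,0,0,0,0],[0,0,4,0,0,0],[0,0,6,0,0,0],[0,0,6,0,0,0],[0,0,4,0,0,0],[0,0,2,0,0,0],[0,0,1,0,0,0],[0,0,0,0,0,0],[0,0,0,0,0,0]],
], hand=88)

```text
clock: 12.18
position: [524.9, 249.8, 116.3]
eef_rot: [[-1.0, -0.0, 0.0], [-0.0, 1.0, 0.0], [-0.0, 0.0, -1.0]]
ft_force: [0.2, -0.7, -0.2]
grip_width: 88.0
grasp_force: 0.0
```

drive_tool([
  [[0,0,0,0,0,0],[0,0,0,0,0,0],[0,0,0,0,0,0],[0,0,0,0,0,0],[0,0,0,0,0,0],[0,0,0,0,0,0],[0,0,0,0,0,0],[0,0,0,0,0,0],[0,0,0,0,0,0]],
], hand=35)

```text
clock: 12.93
position: [524.8, 249.8, 116.1]
eef_rot: [[-1.0, -0.0, -0.0], [-0.0, 1.0, -0.0], [0.0, -0.0, -1.0]]
ft_force: [0.1, -0.5, 0.6]
grip_width: 44.5
grasp_force: 30.0
```

drive_tool([
  [[0,0,0,0,0,0],[0,0,-1,0,0,0],[0,0,-2,0,0,0],[0,0,-3,0,0,0],[0,0,-4,0,0,0],[0,0,-5,0,0,0],[0,0,-5,0,0,0],[0,0,-5,0,0,0],[0,0,-5,0,0,0],[0,0,-5,0,0,0]],
])

```text
clock: 13.77
position: [524.9, 249.8, 151.8]
eef_rot: [[-1.0, -0.0, 0.0], [-0.0, 1.0, 0.0], [-0.0, 0.0, -1.0]]
ft_force: [-0.8, 0.4, -1.8]
grip_width: 44.8
grasp_force: 30.0
```

drive_tool([
  [[0,0,-5,0,0,0],[0,0,-7,0,0,0],[0,0,-9,0,0,0],[0,0,-10,0,0,0],[0,0,-12,0,0,0],[0,0,-12,0,0,0],[0,0,-12,0,0,0],[0,0,-10,0,0,0],[0,0,-8,0,0,0],[0,0,-4,0,0,0]],
])

```text
clock: 14.6
position: [525.1, 249.8, 241.6]
eef_rot: [[-1.0, 0.0, 0.002], [0.0, 1.0, 0.0], [-0.002, 0.0, -1.0]]
ft_force: [0.7, 0.4, -2.0]
grip_width: 44.5
grasp_force: 30.0
```

drive_tool([
  [[0,0,-2,0,0,0],[0,0,0,0,0,0],[0,0,0,0,0,0],[0,0,0,0,0,0],[0,0,0,0,0,0]],
])

```text
clock: 15.02
position: [524.7, 249.7, 241.6]
eef_rot: [[-1.0, 0.0, -0.001], [0.0, 1.0, -0.0], [0.001, -0.0, -1.0]]
ft_force: [-0.2, 0.0, -2.6]
grip_width: 44.6
grasp_force: 30.0
```

Run:
```python
from fit import *
from workcell import env
c=env.camera('side');P=env.read_state()['position'];print(P)
x,y=P[:2];z=P[2]-116.2
a=crop(c,proj(c,(525,248,150))[0],48,8,[(x,y,z+112,53),(x,y,z+103,53),(x,y,164,9),(x,y,107,45)])
cv2.imwrite('pics/g5.png',cv2.resize(a,(800,400)))
```

```text
[524.73594295 249.76516163 241.7454754 ]
```

View pics/g5.png

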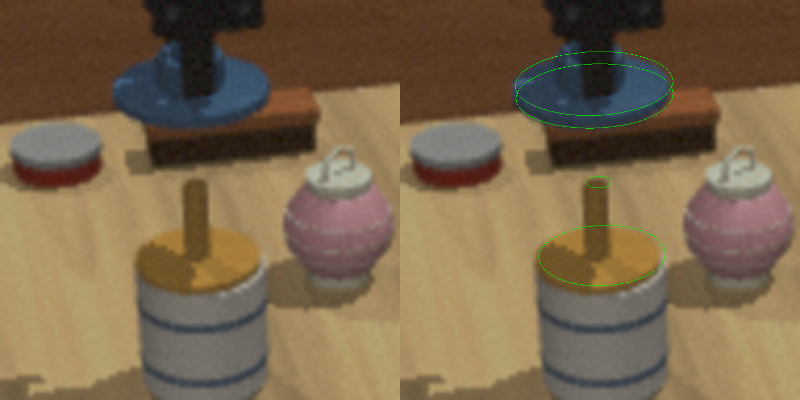

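The brass lid sits home on the caddy, with its flange at crop px (198,260) and the knob upright at (195,182). The blue lid is held level about 64 mm above the knob, so I hand the job in.

```bash
python3 -c "
from workcell import env
print(env.finish_job())"
```

```text
the job is handed in; nothing more can be done
None
```

The job is handed in at about 15 s of the 58 s allowed: the brass inner lid is fully home on the caddy, and the blue lid is still gripped, level and about 64 mm above the knob; the hand-in call returned no verdict.

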